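Square up the slide queue, then hold a slide flush on the tilted reader

ROBOT

A 6-joint arm with a two-finger parallel gripper is mounted at the origin on a cart in front of the work surface, level with it; the furniture and walls round the work are solid. World frame = base frame: x ahead of the robot, y to its left, z up, the work surface at z = 0. Lengths are in mm, angles in rad, forces in N, time in s.
With the tool pointing down it reaches from about 275 to 750 mm from the base axis. Payload 10.2 kg.
Tool frame: the origin (TCP) lies between the finger pads; the fingertips stand 17 mm ahead of it and the grasp point (between the pads) lies 2 mm behind it; z points along the fingers, y is the line along which they close (so a half turn about z gives the same grasp; the last joint's range is limited). The gripper opens to 85 mm and grips with 20 to 120 N. Pads are 22 mm wide; open, the fingers measure 114 mm over their backs; the gripper's body (76 mm by 85 mm) begins 54 mm behind the grasp point. The pads swing forward as they close: fully open they stand 13 mm farther back than shut.
Start: joints at [-0.223, 0.313, 1.498, -0, 1.331, -0.223], TCP at [525.006, -0.014, 248.294] pointing down, gripper open.
Joint ranges: [-2.94, 2.94], [-0.97, 2.17], [0.19, 2.56], [-1.23, 4.37], [0.02, 3.11], [-2.88, 2.88]. Speed limits (rad/s): [2.39, 2.39, 3.01, 3.14, 3.14, 3.14].

INTERFACE

Orientations are given as a unit quaternion [w, x, y, z].
In Python, from rig import * gives the robot as it stands.
- The arm moves only by the tool step_arm, never from a script. Its argument "commands" is text: rows parted by semicolons, each of 7 numbers parted by spaces: the opening, from 0 (shut) to 1 (fully open), then the shift along the tool's x, y, z in cm, then the turn, a rotation vector about the tool's x, y, z in rad. In form: hand x y z rx ry rz; .... A call has 1 to 20 rows; each row is the pose to reach, as a shift and turn from the pose commanded when the call began, along the tool's axes at that moment; what a row does not reach only later rows make up. A row lasts 1/12 s, in which the tool goes at most 41.7 mm and 7.16 degrees, less where a joint would pass 70% of its speed; a pose out of reach is approached as far as the arm can. A call with a gripper value outside its range is refused whole. The fingers move at their own pace and stop on an object; "newtons" is the grip in N (left out, the last holds). Time passes only in rows, so rows that repeat a pose let the fingers close. It gives the time, the measured TCP pose, the force, the opening and the grip force at its end, in the units of the state.
- sense(): the state, without advancing time (a new reading comes with each control period).
- capture(name): name is "scene" or "side" or "wrist"; returns the picture (480x640x3 uint8, red, green, blue); there is no depth.
- camera_model(name): a dict with "mtx" (3x3 intrinsics, pixels), "eye" and "rotation" of the camera in the world. Camera axes: x right, y down, z forward; pixel columns grow to the right and rows downward; lengths in mm; the calibration is good to about 2 mm. The wrist camera is an equidistant fisheye: a pixel r from the principal point sees the ray r / f radians off the axis. A picture is of the moment at which its call begins: read the wrist's pose just before it. camera_model takes no time and is no camera call; for the wrist camera it gives the pose at the moment of the call.
- finish_job(): hands the job in; it is judged then, once.
Trained networks look in the newest picture that a camera, given by its name, has taken for a name from the list of things; names that differ only in an ending like _2 or _b are one class to them, and where a whole thing is asked for, a point or a joint stands for the part that bears it (a point fixed in the world has none). Each returns a list of dicts, best first, with "score" (0 to 1); they miss things now and then, are a little off and sometimes report something else, mostly with a low value. They report only what shows in the picture. A call takes as long as a camera call. They do not tell look-alikes from the thing itself.
- search_frame(camera, label): "rect" ([centre column, centre row, width, height] in pixels, round what is visible of it).
- trace(camera, label): "mask" (480x640 bool, what is visible of it) and "rect" ([centre column, centre row, width, height] in pixels, round what is visible of it).
- spot_point(camera, label): "xy" ([column, row] in pixels: a listed point, or the origin of a listed thing).
The state is a dict: "time_s": time; "joints": joint angles; "dq": joint speeds; "tau": joint torques, N m; "eef_pos": TCP position; "ee_rot": TCP orientation; "force": force on the tool from outside, world axes, zero at the start; "wrist_torque": the same for the moment, N m; "grip_width": opening from 0.0 (shut) to 1.0 (fully open); "grip_force": force on a finger pad.
Only numpy, scipy, OpenCV 4.12 (cv2) and the standard library are available. Lean on these libraries where they do the work, as an engineer would, in place of code of your own. Each camera call takes 0.05 s, during which the arm holds its last target. There are 200 camera calls.

TASK

The slides queued for reading have shifted in their tray: first slide the three carriers up their bays, label ends against the tray's fence, in an even, square row. Then take the one next to the reader by its handle, stand its foot on the ledge of the reader's tilted head, between the cheeks, label up the slope, and tilt and press it gently until it lies flush on the sloping face with the sprung plate in. It is read only while held: finish still holding it flush, the head's tilt, the other two in the row and all else left as they are.

Things in the scene. Friction and masses are not known exactly. Their poses are not given: they have to be found in the camera images.
- carrier_1_grip (a point): Slide carrier in the tray's bay next to the reader, the one to read: flat bare-metal frame 84 x 34 x 6 mm with a dark glass slide, under a grey bow handle: a bar 60 long, 12 wide, 14 mm tall, 23 to 37 mm above the frame's underside, on posts 20 to 27 mm from the middle; about 90 g. This is the bar's middle, 30 mm above the underside. x: along the frame to the label end; y: across (12 mm grasp); z: up.
- carrier_1_label (a point): Middle of the white paper-like label at one end of the slide of the carrier to read: 30 mm toward +x from the carrier's middle, 6 mm above its underside.
- carrier_1_foot (a point): Foot of the carrier to read: middle of the lower edge of its plain end, 42 mm toward -x from the carrier's middle, level with its flat underside.
- carrier_2_grip (a point): Slide carrier in the middle bay of the tray, same as the one to read; it stays in the tray. The middle of its handle bar, 30 mm above its underside; x toward its label end.
- carrier_3_grip (a point): Slide carrier in the far bay of the tray, same as the one to read; it stays in the tray. The middle of its handle bar, 30 mm above its underside; x toward its label end.
- bay_1 (a point): Queue tray, bay next to the reader: foot of the fence's inner side, on the tray's floor, in the middle of the bay. x square to the fence, away from the robot; y along it. A carrier that is home here has its label end on the fence: its bar's middle is 42 mm to -x and 30 mm up from here.
- bay_2 (a point): Queue tray, middle bay: foot of the fence's inner side, on the tray's floor, in the middle of the bay. x square to the fence, away from the robot; y along it. A carrier that is home here has its label end on the fence: its bar's middle is 42 mm to -x and 30 mm up from here.
- bay_3 (a point): Queue tray, bay farthest from the reader: foot of the fence's inner side, on the tray's floor, in the middle of the bay. x square to the fence, away from the robot; y along it. A carrier that is home here has its label end on the fence: its bar's middle is 42 mm to -x and 30 mm up from here.
- tray: Queue tray, fixed: dark grey sheet 150 x 206 mm, floor 4 mm above the bench, open at the front, a fence 14 mm high along the back. Three bays, 64 mm apart. At the fence each bay has two guide cheeks 6 mm above the floor, 40 mm apart inside for the last 20 mm before the fence and flared out over 12 mm before that; in front the floor is plain. Origin under its middle; x toward the fence.
- reader: Slide reader: white base 150 x 106 x 20 mm fixed to the bench, two white side posts 34 to 42 mm either side of its middle, black tilt knob on the left one; the grey head, 120 x 62 mm, is carried between them. Its top is the sloping face; the posts rise at most 10 mm above the middle of the face. Origin on the bench, under the base.
- read_face (a point): Middle of the sloping face, about 96 mm above the bench. x: straight up the slope, away from the robot; y: level across; z: square out of the face, leaning toward the robot by the slope, 0.29 to 0.58 rad from level, new each time. A carrier standing on the ledge and lying flush has its bar's middle about 1 mm down the slope from here and 30 mm out along z.
- ledge (a point): Metal ledge across the lower end of the face that the foot stands on: middle of its upper side, in the plane of the face, 43 mm down the slope from the middle of the face. Two corner cheeks run 20 mm up the slope from it, 40 mm apart inside, their upper rims flared outward. Ledge and cheeks stand 14 mm out of the face, the flares 22 mm.
- head_top_edge (a point): Middle of the upper edge of the sloping face, 60 mm up the slope from the middle of the face; shows that the head has kept its tilt.
- reader_head (a joint): Tilt of the head: slope from level = 0.45 rad + this value (-0.16 to 0.13 at the start). Stiff hinge through the side posts, 12 mm under the middle of the face; about 6 N m turns it. Leave it as it is.
- read_plate (a joint): Sprung steel plate, 58 x 24 mm with a dark window, in the middle of the face: 0 m = out, 6 mm proud of the face; 0.006 m = in, level with it. It moves square to the face: about 1.4 N starts it, 5.6 N holds it fully in; beyond that the carrier bears on the rigid face round it.
- petri_dish_3: Loose closed petri dish, 59 mm across and 16 mm high; leave it. Origin under its middle.
- lab_timer: Loose bench timer, 62 x 66 x 18 mm; leave it. Origin under its middle.
- forceps: Loose steel forceps, 131 mm long and 9 mm high; leave them. Origin under the middle.
Mind the look-alikes: they are no part of the job. What is shaped like the part that bears carrier_2_grip but green is not meant.

How it is judged:
By the outcome, as a careful person would: the job done as asked, in the order asked, and still so for the second after the job is handed in, while the arm keeps its last pose, push and grip.
It also fails if it takes over 58 s, if anything falls off the work surface, if the arm or the gripper's body presses on something with over 40 N, if the wrist force passes 120 N, or if a joint passes its speed limit or range.

## Working session

There is one attempt and no reset: what is moved stays moved. The work goes in short steps, Python scripts to look and compute and a tool call to move; the robot and the scene stay as the last step left them, time stands still between calls to the robot, and variables do not carry over. Pictures are saved under pics/ and viewed, at most 10 in all, crops included, and the job is handed in when it is done.

Besides the shell and the picture viewer there is one more tool, called after "Request:" in YAML: its name, and indented under it one key for each argument. step_arm: Moves the arm, as the interface text tells. Its arguments: {"type":"object","properties":{"commands":{"type":"string"},"newtons":{"type":"number"}},"required":["commands"]}

```bash
mkdir -p pics; ls
cat > h.py <<'E'
from rig import *
import numpy as np, cv2
from scipy.spatial.transform import Rotation as R
def ray(cam,px,m=None):
    m=m or camera_model(cam); K=np.array(m["mtx"]); 
    x=(px[0]-K[0,2])/K[0,0]; y=(px[1]-K[1,2])/K[1,1]
    if cam=="wrist":
        r=np.hypot(x,y); s=np.sin(r)/r if r>1e-9 else 1; d=np.array([x*s,y*s,np.cos(r)])
    else: d=np.array([x,y,1.])
    d=np.array(m["rotation"])@d
    return np.array(m["eye"],float),d/np.linalg.norm(d)
def atz(cam,px,z,m=None):
    e,d=ray(cam,px,m); return e+d*(z-e[2])/d[2]
def tri(rs):
    A=np.zeros((3,3));b=np.zeros(3)
    for e,d in rs:
        P=np.eye(3)-np.outer(d,d);A+=P;b+=P@e
    p=np.linalg.solve(A,b); return p,[np.linalg.norm(np.cross(p-e,d)) for e,d in rs]
def proj(cam,p,m=None):
    m=m or camera_model(cam);K=np.array(m["mtx"]);c=np.array(m["rotation"]).T@(np.array(p)-np.array(m["eye"]))
    if cam=="wrist":
        t=np.arctan2(np.hypot(c[0],c[1]),c[2]);n=np.hypot(c[0],c[1]);x,y=c[0]/n*t,c[1]/n*t
    else: x,y=c[0]/c[2],c[1]/c[2]
    return np.array([K[0,0]*x+K[0,2],K[1,1]*y+K[1,2]])
def save(n,im): cv2.imwrite("pics/"+n,im[:,:,::-1])
def tool():
    s=sense();q=s["ee_rot"];return np.array(s["eef_pos"]),R.from_quat([q[1],q[2],q[3],q[0]])
E
python3 - <<'E'
from h import *
np.set_printoptions(precision=2,suppress=True)
for c in ["scene","side","wrist"]:
    m=camera_model(c);print(c,np.array(m["eye"]),np.array(m["rotation"])[:,2],np.array(m["mtx"])[0])
    im=capture(c);save(c+"0.png",im)
    for l in ["carrier_1_grip","carrier_1_label","carrier_1_foot","bay_1","read_face","ledge","head_top_edge","reader","tray"]:
        print(l,[(np.round(d["xy"]).tolist(),round(d["score"],2)) for d in spot_point(c,l)[:5]])
print(sense())
E
```

```text
picsTraceback (most recent call last):
  File "<stdin>", line 4, in <module>
IndexError: too many indices for array: array is 1-dimensional, but 2 were indexed
```

```bash
sed -i 's/^from scipy.*/&\n_cm=camera_model\ndef camera_model(n):\n    m=dict(_cm(n)); q=m["rotation"]\n    if np.size(q)==4: m["rotation"]=R.from_quat([q[1],q[2],q[3],q[0]]).as_matrix()\n    return m/' h.py
python3 - <<'E'
from h import *
np.set_printoptions(precision=2,suppress=True)
for c in ["scene","side","wrist"]:
    m=camera_model(c);print(c,np.array(m["eye"]),_cm(c)["rotation"],np.array(m["rotation"])[:,2],np.array(m["mtx"])[0]) if 0 else print(c,m)
    im=capture(c);save(c+"0.png",im)
    for l in ["carrier_1_grip","carrier_1_label","carrier_1_foot","bay_1","read_face","ledge","head_top_edge","reader","tray"]:
        print(l,[(np.round(d["xy"]).tolist(),round(d["score"],2)) for d in spot_point(c,l)[:5]])
print(sense())
E
```

```text
scene {'mtx': array([[557.87,   0.  , 310.79],
       [  0.  , 557.87, 231.98],
       [  0.  ,   0.  ,   1.  ]]), 'eye': array([-234.15,  938.88,  672.59]), 'rotation': array([[-0.74, -0.29,  0.61],
       [-0.68,  0.33, -0.66],
       [-0.01, -0.9 , -0.44]])}
carrier_1_grip [([322.0, 270.0], 0.83), ([313.0, 279.0], 0.41)]
carrier_1_label [([314.0, 278.0], 0.9), ([210.0, 278.0], 0.44)]
carrier_1_foot [([193.0, 342.0], 0.74), ([339.0, 291.0], 0.73), ([377.0, 201.0], 0.21), ([276.0, 276.0], 0.16)]
bay_1 [([255.0, 288.0], 0.92), ([276.0, 277.0], 0.86), ([297.0, 269.0], 0.58), ([392.0, 269.0], 0.55)]
read_face [([378.0, 201.0], 0.81)]
ledge [([386.0, 208.0], 0.95)]
head_top_edge [([371.0, 184.0], 0.73), ([316.0, 279.0], 0.37)]
reader [([380.0, 233.0], 0.92)]
tray []
side {'mtx': array([[613.62,   0.  , 309.9 ],
       [  0.  , 613.62, 245.52],
       [  0.  ,   0.  ,   1.  ]]), 'eye': array([1145.59, 1029.03,  957.48]), 'rotation': array([[-0.84,  0.34, -0.41],
       [ 0.54,  0.51, -0.67],
       [-0.02, -0.79, -0.61]])}
carrier_1_grip [([344.0, 261.0], 0.88), ([255.0, 223.0], 0.38)]
c
[... 676 characters left out ...]
], 0.74)]
carrier_1_foot [([250.0, 96.0], 0.61)]
bay_1 [([391.0, 30.0], 0.83), ([383.0, 94.0], 0.59)]
read_face [([370.0, 413.0], 0.65)]
ledge [([332.0, 387.0], 0.84), ([382.0, 95.0], 0.74)]
head_top_edge [([383.0, 96.0], 0.57)]
reader [([357.0, 354.0], 0.57)]
tray [([317.0, 24.0], 0.65)]
{'time_s': 1.5, 'joints': array([-0.22,  0.31,  1.5 ,  0.  ,  1.33, -0.22]), 'dq': array([-0.,  0.,  0., -0.,  0., -0.]), 'tau': array([  0.  , -41.22, -25.99,  -0.  ,   0.  ,   0.  ]), 'eef_pos': array([525.02,  -0.02, 248.3 ]), 'ee_rot': array([0.  , 0.71, 0.71, 0.  ]), 'force': array([-0.42, -0.44,  0.67]), 'wrist_torque': array([-0.01, -0.06,  0.  ]), 'grip_force': 0.0, 'grip_width': 1.0003558233095353}
```

View images.

View pics/scene0.png

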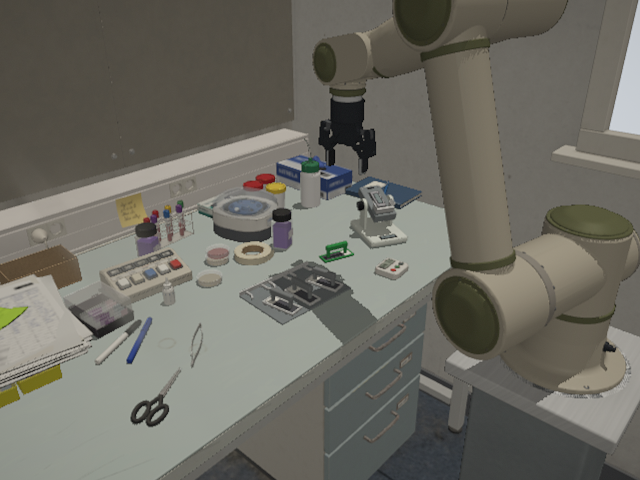

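View pics/wrist0.png

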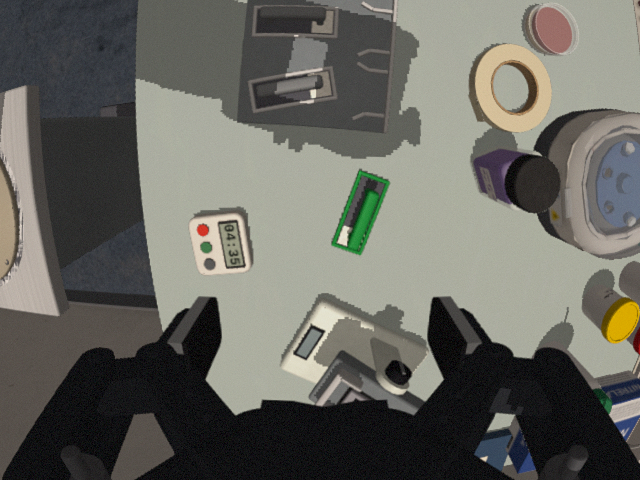

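Run:
```python
from h import *
np.set_printoptions(precision=1,suppress=True)
S={"face":((378,201),(251,192)),"ledge":((386,208),(262,194)),"top":((371,184),(229,187))}
for k,(a,b) in S.items(): print(k,*tri([ray("scene",a),ray("side",b)]))
for p in [(255,288),(276,277),(297,269)]: print("bay sc",atz("scene",p,4))
for p in [(320,300),(310,283),(336,317)]: print("bay side",atz("side",p,4))
print(atz("wrist",(290,83),34),atz("wrist",(322,82),10),atz("wrist",(391,30),4),atz("wrist",(383,94),4))
```

```text
face [ 568.6 -190.4   93.9] [np.float64(0.6706332865865731), np.float64(0.6706332865865974)]
ledge [ 539.7 -186.1   81.6] [np.float64(2.3633104240063454), np.float64(2.3633104240063796)]
top [ 616.6 -218.   117.4] [np.float64(5.667138042179312), np.float64(5.667138042179315)]
bay sc [599.5 229.6   4. ]
bay sc [599.  163.4   4. ]
bay sc [588.3 103.2   4. ]
bay side [590.6 169.6   4. ]
bay side [578.3 108.    4. ]
bay side [591.  234.7   4. ]
[494.4 114.9  34. ] [523.  118.4  10. ] [591.3 175.3   4. ] [583.  108.2   4. ]
```

Request:
step_arm:
  commands: "1 17 -3 0 0 0 -1.571;1 17 -3 0 0 0 -1.571;1 17 -3 0 0 0 -1.571;1 17 -3 0 0 0 -1.571;1 17 -3 0 0 0 -1.571;1 17 -3 0 0 0 -1.571;1 17 -3 0 0 0 -1.571;1 17 -3 0 0 0 -1.571;1 17 -3 0 0 0 -1.571;1 17 -3 0 0 0 -1.571;1 17 -3 0 0 0 -1.571;1 17 -3 0 0 0 -1.571;1 17 -3 0 0 0 -1.571;1 17 -3 0 0 0 -1.571;1 17 -3 0 0 0 -1.571;1 17 -3 0 0 0 -1.571"

```text
time_s: 2.83
eef_pos: [495.0, 170.0, 248.3]
ee_rot: [-0.0, 0.001, 1.0, 0.0]
force: [0.6, 0.7, 0.6]
grip_width: 1.001
grip_force: 0.0
```

Run:
```python
from h import *
np.set_printoptions(precision=1,suppress=True)
print(tool()[0],tool()[1].as_matrix())
m=camera_model("wrist")
im=capture("wrist");save("wrist1.png",im)
for l,z in [("carrier_1_grip",34),("carrier_1_label",10),("carrier_1_foot",4),("bay_1",4),("tray",0)]:
    for d in spot_point("wrist",l)[:5]: print(l,np.round(d["xy"]),round(d["score"],2),atz("wrist",d["xy"],z,m))
```

```text
[495.  170.  248.3] [[-1.  0. -0.]
 [ 0.  1.  0.]
 [ 0.  0. -1.]]
carrier_1_grip [261. 205.] 0.89 [493.6 111.3  34. ]
carrier_1_label [126. 128.] 0.66 [411.1 -39.9  10. ]
carrier_1_label [268. 231.] 0.58 [526.3 113.2  10. ]
carrier_1_foot [256. 160.] 0.83 [453.6 102.    4. ]
bay_1 [268. 281.] 0.96 [584.5 109.2   4. ]
bay_1 [326. 286.] 0.9 [590.9 172.2   4. ]
bay_1 [262. 204.] 0.74 [498.9 107.    4. ]
bay_1 [380. 291.] 0.65 [597.2 232.8   4. ]
bay_1 [  2. 294.] 0.37 [ 625.3 -322.8    4. ]
tray [329. 223.] 0.94 [521.  175.7   0. ]
```

View pics/wrist1.png

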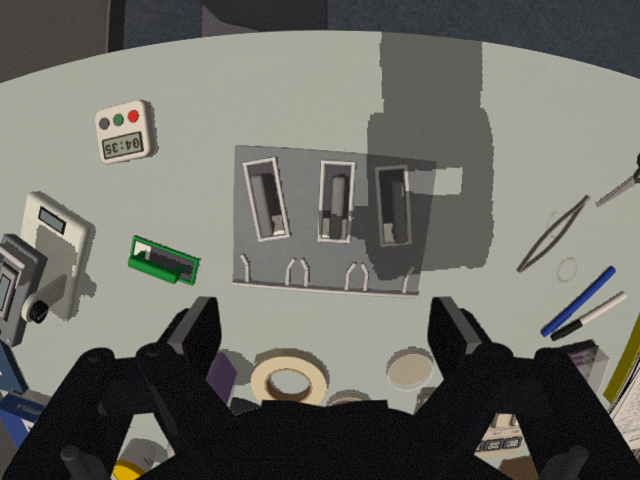

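Run:
```python
from h import *
im=cv2.imread("pics/wrist1.png")[145:300,228:443]
im=cv2.convertScaleAbs(im,alpha=1.5,beta=25)
cv2.imwrite("pics/c1.png",cv2.resize(im,None,fx=3.7,fy=3.7,interpolation=cv2.INTER_CUBIC))
```

```text
(no output)
```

View pics/c1.png

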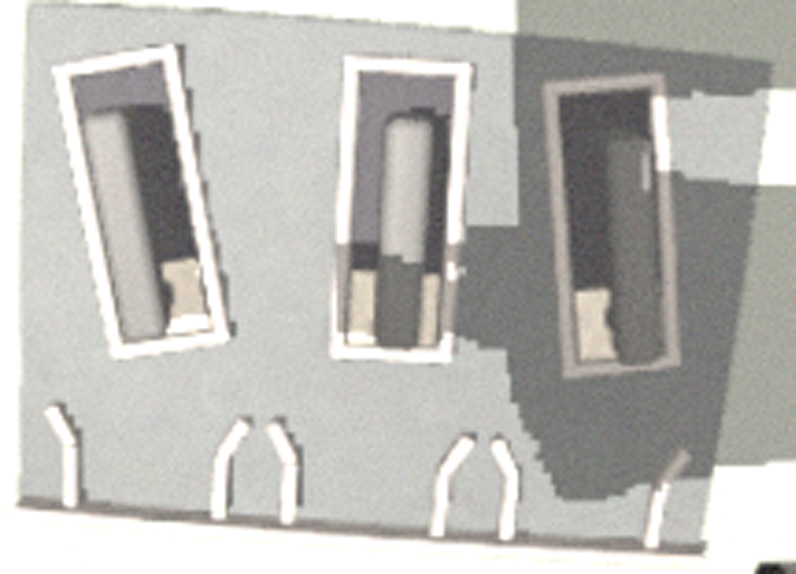

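```bash
cat > geo.py <<'E'
from h import *
np.set_printoptions(precision=3,suppress=True)
# camera pose at that moment (TCP at 495,170,248.3)
M={'mtx':camera_model("wrist")["mtx"]}
E
python3 - <<'E'
from h import *
np.set_printoptions(precision=2,suppress=True)
m=camera_model("wrist");np.save("m1.npy",m,allow_pickle=True)
f=lambda u,v,z:atz("wrist",(228+u/3.7,145+v/3.7),z,m)[:2]
a,b=f(20,500,4),f(705,545,4);print("fence",a,b,np.arctan2(b[0]-a[0],b[1]-a[1]),np.linalg.norm(b-a))
th=np.arctan2(b[0]-a[0],b[1]-a[1])
for i,c in enumerate([[(55,67),(172,45),(227,338),(113,357)],[(345,58),(470,64),(452,360),(332,358)],[(544,82),(660,75),(680,363),(565,376)]]):
    p=np.array([f(*q,10) for q in c]);ctr=p.mean(0);d=(p[2]+p[3]-p[0]-p[1])/2
    print("c",i+1,ctr,"yaw",np.arctan2(d[1],d[0]),"L,W",np.linalg.norm(d),np.linalg.norm((p[1]+p[2]-p[0]-p[3])/2))
for q in [(78,500),(212,515),(297,520),(430,535),(515,535),(645,543)]: print("cheek",f(*q,10))
E
```

```text
fence [584.59  70.08] [599.66 276.97] 0.07269292382364977 207.43287099002885
c 1 [494.08 112.29] yaw 0.15593313455446117 L,W 82.50070501506673 32.72469971365998
c 2 [496.77 182.64] yaw -0.04381898632397164 L,W 82.8236110278628 33.31408441195741
c 3 [500.36 241.5 ] yaw 0.11429899456984714 L,W 82.48587246670964 32.554537003920515
cheek [581.62  89.37]
cheek [585.86 128.87]
cheek [587.28 153.64]
cheek [592.12 192.38]
cheek [592.34 217.37]
cheek [595.64 256.61]
```

Request:
step_arm:
  commands: "0.5 -0.5 7.2 0 0 0 -0.11;0.5 -0.5 7.2 4 0 0 -0.11;0.5 -0.5 7.2 8 0 0 -0.11;0.5 -0.5 7.2 12 0 0 -0.11;0.5 -0.5 7.2 15 0 0 -0.11;0.5 -0.5 7.2 17.5 0 0 -0.11;0.5 -0.5 7.2 19.5 0 0 -0.11;0.5 -0.5 7.2 21 0 0 -0.11;0.5 -0.5 7.2 21.5 0 0 -0.11;0.5 -0.5 7.2 21.5 0 0 -0.11;0 -0.5 7.2 21.5 0 0 -0.11;0 -0.5 7.2 21.5 0 0 -0.11;0 -0.5 7.2 21.5 0 0 -0.11;0 -0.5 7.2 21.5 0 0 -0.11;0 -0.5 7.2 21.5 0 0 -0.11;0 -0.5 7.2 21.5 0 0 -0.11"
  newtons: 25

```text
time_s: 4.47
eef_pos: [500.5, 242.0, 34.2]
ee_rot: [0.001, -0.055, 0.998, 0.0]
force: [-1.0, -1.0, 5.9]
grip_width: 0.128
grip_force: 31.9
```

Request:
step_arm:
  commands: "0 0 0 -0.09 0 0 0;0 -0.8 -0.1 -0.09 0 0 0.04;0 -1.6 -0.2 -0.09 0 0 0.08;0 -2.4 -0.3 -0.09 0 0 0.12;0 -3.2 -0.45 -0.09 0 0 0.16;0 -4 -0.6 -0.09 0 0 0.19;0 -4.6 -0.65 -0.09 0 0 0.19;0 -4.9 -0.7 -0.09 0 0 0.19;0 -4.9 -0.7 -0.09 0 0 0.19;0 -4.9 -0.7 -0.09 0 0 0.19"

```text
time_s: 5.3
eef_pos: [549.8, 240.5, 34.3]
ee_rot: [0.001, 0.04, 0.999, 0.0]
force: [1.3, -0.6, 1.3]
grip_width: 0.132
grip_force: 31.2
```

Request:
step_arm:
  commands: "0 -0.15 0 0 0 0 0;0 -0.3 0 0 0 0 0;0 -0.4 0 0 0 0 0;0 -0.5 0 0 0 0 0;0 -0.5 0 0 0 0 0"

```text
time_s: 5.72
eef_pos: [553.9, 240.1, 34.2]
ee_rot: [-0.001, 0.04, 0.999, -0.0]
force: [-5.8, -0.2, 6.3]
grip_width: 0.132
grip_force: 31.9
```

Request:
step_arm:
  commands: "0 -0.06 0 0 0 0 0;0.5 -0.06 0 0 0 0 0;0.5 -0.06 0 0 0 0 0;0.5 -0.06 0 0 0 0 0;0.5 -0.06 0 -1 0 0 0;0.5 -0.06 0 -4 0 0 0;0.5 0 0 -7 0 0 0;0.5 2.7 -3.1 -7 0 0 -0.04;0.5 5.3 -6.2 -7 0 0 -0.04;0.5 5.3 -6.2 -4 0 0 -0.04;0.5 5.3 -6.2 -2 0 0 -0.04;0.5 5.3 -6.2 -0.5 0 0 -0.04;0.5 5.3 -6.2 0 0 0 -0.04;0.5 5.3 -6.2 0 0 0 -0.04;0 5.3 -6.2 0 0 0 -0.04;0 5.3 -6.2 0 0 0 -0.04;0 5.3 -6.2 0 0 0 -0.04;0 5.3 -6.2 0 0 0 -0.04;0 5.3 -6.2 0 0 0 -0.04;0 5.3 -6.2 0 0 0 -0.04"

```text
time_s: 7.38
eef_pos: [497.2, 182.5, 35.0]
ee_rot: [0.001, 0.02, 1.0, 0.0]
force: [-1.5, -0.5, 7.0]
grip_width: 0.131
grip_force: 31.7
```

Request:
step_arm:
  commands: "0 0 0 -0.09 0 0 0;0 -0.8 -0.05 -0.09 0 0 0.01;0 -1.6 -0.1 -0.09 0 0 0.02;0 -2.4 -0.2 -0.09 0 0 0.03;0 -3.2 -0.3 -0.09 0 0 0.04;0 -4 -0.35 -0.09 0 0 0.04;0 -4.4 -0.38 -0.09 0 0 0.04;0 -4.7 -0.4 -0.09 0 0 0.04;0 -4.85 -0.41 -0.09 0 0 0.04;0 -5 -0.41 -0.09 0 0 0.04;0 -5.1 -0.42 -0.09 0 0 0.04;0 -5.2 -0.42 -0.09 0 0 0.04;0 -5.2 -0.42 -0.09 0 0 0.04"

```text
time_s: 8.47
eef_pos: [548.6, 176.2, 35.1]
ee_rot: [0.0, 0.04, 0.999, 0.0]
force: [-2.0, -0.5, 2.9]
grip_width: 0.129
grip_force: 31.3
```

Request:
step_arm:
  commands: "0 -0.05 0 0 0 0 0;0 -0.1 0 0 0 0 0;0 -0.1 0 0 0 0 0"

```text
time_s: 8.72
eef_pos: [549.3, 176.1, 35.1]
ee_rot: [-0.0, 0.04, 0.999, -0.0]
force: [-4.0, -0.1, 5.3]
grip_width: 0.133
grip_force: 31.5
```

Request:
step_arm:
  commands: "0 -0.07 0 0 0 0 0;0 -0.07 0 0 0 0 0;0.5 -0.07 0 0 0 0 0;0.5 -0.07 0 0 0 0 0;0.5 -0.07 0 0 0 0 0;0.5 -0.07 0 -1 0 0 0;0.5 -0.07 0 -4 0 0 0;0.5 2 -3 -7 0 0 -0.1;0.5 5.1 -6.8 -7 0 0 -0.2;0.5 5.1 -6.8 -5 0 0 -0.236;0.5 5.1 -6.8 -2 0 0 -0.236;0.5 5.1 -6.8 -0.5 0 0 -0.236;0.5 5.1 -6.8 0.05 0 0 -0.236;0.5 5.1 -6.8 0.05 0 0 -0.236;0 5.1 -6.8 0.05 0 0 -0.236;0 5.1 -6.8 0.05 0 0 -0.236;0 5.1 -6.8 0.05 0 0 -0.236;0 5.1 -6.8 0.05 0 0 -0.236;0 5.1 -6.8 0.05 0 0 -0.236;0 5.1 -6.8 0.05 0 0 -0.236"

```text
time_s: 10.38
eef_pos: [493.9, 112.4, 35.5]
ee_rot: [0.001, -0.078, 0.997, -0.0]
force: [0.8, 0.4, 6.6]
grip_width: 0.138
grip_force: 31.8
```

Request:
step_arm:
  commands: "0 0 0 -0.08 0 0 0;0 -0.8 -0.1 -0.08 0 0 0.04;0 -1.6 -0.2 -0.08 0 0 0.08;0 -2.4 -0.35 -0.08 0 0 0.13;0 -3.2 -0.5 -0.08 0 0 0.18;0 -3.8 -0.6 -0.08 0 0 0.236;0 -4.3 -0.68 -0.08 0 0 0.236;0 -4.5 -0.71 -0.08 0 0 0.236;0 -4.65 -0.74 -0.08 0 0 0.236;0 -4.8 -0.77 -0.08 0 0 0.236;0 -4.9 -0.79 -0.08 0 0 0.236;0 -5 -0.8 -0.08 0 0 0.236;0 -5.05 -0.81 -0.08 0 0 0.236;0 -5.05 -0.81 -0.08 0 0 0.236"

```text
time_s: 11.55
eef_pos: [543.6, 112.3, 35.6]
ee_rot: [-0.001, 0.039, 0.999, -0.0]
force: [-6.4, -0.2, 6.7]
grip_width: 0.137
grip_force: 31.8
```

Request:
step_arm:
  commands: "0 -0.04 0 0 0 0 0;0.5 -0.04 0 0 0 0 0;0.5 -0.04 0 0 0 0 0;0.5 -0.04 0 0 0 0 0;0.5 -0.04 0 -1 0 0 0;0.5 -0.04 0 -4 0 0 0;0.5 -0.04 0 -8 0 0 0;0.5 3 3 -11 0 0 0;0.5 3 6.4 -14 0 0 0;0.5 3 6.4 -16 0 0 0;0.5 3 6.4 -16 0 0 0;0.5 3 6.4 -16 0 0 0"

```text
time_s: 12.55
eef_pos: [519.9, 179.0, 197.3]
ee_rot: [0.002, 0.039, 0.999, 0.0]
force: [-0.8, -0.6, -0.4]
grip_width: 0.501
grip_force: 0.0
```

Run:
```python
from h import *
print(tool()[0])
m=camera_model("wrist");np.save("m2.npy",m,allow_pickle=True)
im=capture("wrist");save("wrist2.png",im)
pp=[proj("wrist",p,m) for p in [(460,80,10),(460,270,10),(605,60,10),(605,285,10)]]
c0,r0=np.floor(np.min(pp,0)).astype(int);c1,r1=np.ceil(np.max(pp,0)).astype(int)
k=min(800/(c1-c0),600/(r1-r0));print(c0,r0,c1,r1,k)
im=cv2.convertScaleAbs(im[r0:r1,c0:c1,::-1],alpha=1.5,beta=25)
cv2.imwrite("pics/c2.png",cv2.resize(im,None,fx=k,fy=k,interpolation=cv2.INTER_CUBIC))
```

```text
[519.93932475 178.97366759 197.29727295]
204 136 440 307 3.389830508474576
```

View pics/c2.png

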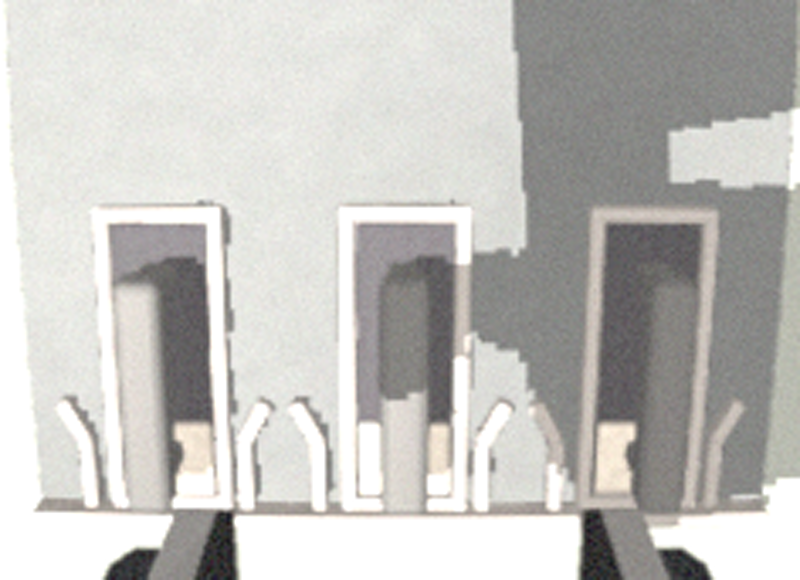

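Request:
step_arm:
  commands: "0.5 0 -3 -4.5 0 0 0;0.5 -1 -7 -4.5 0 0 0;0.5 -2 -11 -4.5 0 0 0;0.5 -3 -15 -4.5 0 0 0;0.5 -4 -19 -4.5 0 0 0;0.5 -5 -23 -4.5 0 0 0;0.5 -5.3 -26 -4.5 0 0 0;0.5 -5.3 -28.5 -4.5 0 0 0;0.5 -5.3 -28.5 -4.5 0 0 0;0.5 -5.3 -28.5 -4.5 0 0 0"

```text
time_s: 13.43
eef_pos: [549.0, -111.2, 239.1]
ee_rot: [-0.001, 0.041, 0.999, 0.001]
force: [-0.2, 0.1, 0.8]
grip_width: 0.498
grip_force: 0.0
```

```bash
cat > look.py <<'E'
import sys,pickle
from h import *
np.set_printoptions(precision=2,suppress=True)
n=sys.argv[1]
m=camera_model("wrist");im=capture("wrist");save("w%s.png"%n,im)
o={"m":m}
for l in ["read_face","ledge","head_top_edge","reader"]:
    o[l]=[(d["xy"],d["score"]) for d in spot_point("wrist",l)[:2]];print(l,o[l])
pickle.dump(o,open("w%s.pkl"%n,"wb"))
print(proj("wrist",(568,-190,94),m))
E
python3 look.py 3
```

```text
read_face [([222.1, 262.4], 0.8), ([380.0, 61.7], 0.66)]
ledge [([245.3, 207.7], 0.57)]
head_top_edge [([196.7, 326.9], 0.7), ([609.2, 292.6], 0.29)]
reader [([248.0, 226.3], 0.87), ([624.1, 194.4], 0.29)]
[226.25 256.77]
```

Request:
step_arm:
  commands: "0.5 0 -4 0 0 0 0.13;0.5 0 -8 0 0 0 0.26;0.5 0 -11 0 0 0 0.26;0.5 0 -11 0 0 0 0.26;0.5 0 -11 0 0 0 0.26"

```text
time_s: 14.1
eef_pos: [540.8, -219.9, 240.1]
ee_rot: [-0.0, 0.17, 0.986, 0.0]
force: [0.6, 0.7, 0.3]
grip_width: 0.498
grip_force: 0.0
```

```bash
python3 look.py 4
python3 - <<'E'
import pickle
from h import *
a,b=[cv2.imread("pics/w%d.png"%i) for i in (3,4)]
out=[]
for i,im in ((3,a),(4,b)):
    m=pickle.load(open("w%d.pkl"%i,"rb"))["m"];c=proj("wrist",(568,-190,94),m).astype(int);print(i,c)
    x0=max(0,min(540,c[0]-65));y0=max(0,min(320,c[1]-95));print(x0,y0)
    out.append(cv2.resize(im[y0:y0+160,x0:x0+106],None,fx=3.7,fy=3.7,interpolation=cv2.INTER_CUBIC))
cv2.imwrite("pics/r.png",np.hstack(out))
E
```

```text
read_face [([368.7, 251.5], 0.85), ([635.1, 143.6], 0.57)]
ledge [([379.4, 194.9], 0.73)]
head_top_edge [([357.2, 325.4], 0.76)]
reader [([361.4, 215.0], 0.92)]
[371.22 244.73]
3 [226 256]
161 161
4 [371 244]
306 149
```

View pics/r.png

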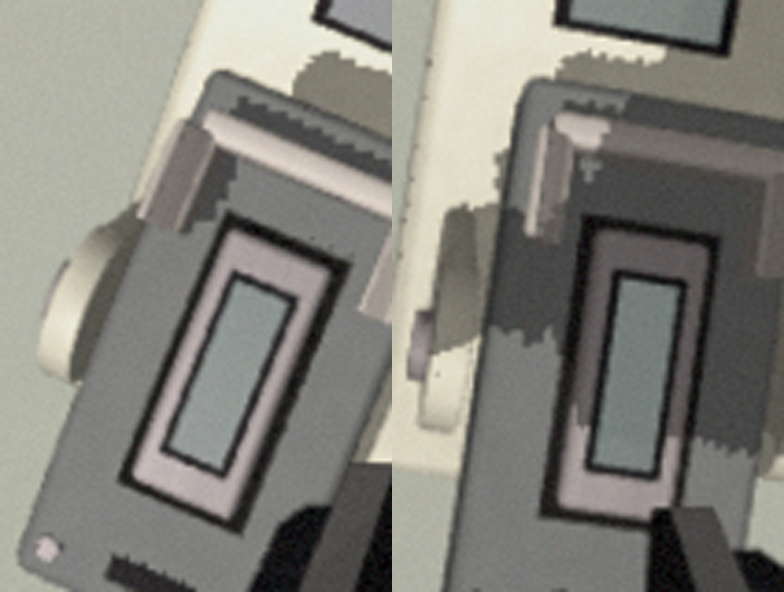

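```bash
cat > fit.py <<'E'
import pickle
from h import *
from scipy.optimize import least_squares
np.set_printoptions(precision=3,suppress=True)
A,B=pickle.load(open("w3.pkl","rb")),pickle.load(open("w4.pkl","rb"))
l=lambda u,v:(161+u/3.7,161+v/3.7); r=lambda u,v:(306+(u-392)/3.7,149+v/3.7)
# view axes: picture up = down the slope; picture left = -y
obs=[]
def add(cam,m,p,px,w=1.): obs.append((cam,m,p,np.array(px),w))
for o in (A,B):
    add("wrist",o["m"],"face",o["read_face"][0][0],.5);add("wrist",o["m"],"ledge",o["ledge"][0][0],.5);add("wrist",o["m"],"top",o["head_top_edge"][0][0],.5)
for c,i in (("scene",0),("side",1)):
    m=camera_model(c)
    for k,v in {"face":((378,201),(251,192)),"ledge":((386,208),(262,194)),"top":((371,184),(229,187))}.items(): add(c,m,k,v[i],.25)
for k,u,v in [("w-",228,212),("w+",351,265),("W+",243,532),("W-",120,480),("q-",237,272),("q+",299,296),("Q+",226,476),("Q-",162,452),("p-",232,226),("p+",342,269),("P-",132,472),("P+",238,522)]: add("wrist",A["m"],k,l(u,v))
for k,u,v in [("w-",583,213),("w+",719,237),("W-",540,517),("q-",613,270),("q+",686,280),("Q+",657,478),("Q-",588,470),("p-",594,228),("p+",708,240),("P-",557,508)]: add("wrist",B["m"],k,r(u,v))
def pt(k,q):
    if k in("face","ledge","top"): return {"face":(0,0,0),"ledge":(-43,0,0),"top":(60,0,0)}[k]
    a,b,z={"w":(q[5],q[6],0),"q":(q[7],q[8],6),"p":(29,12,6)}[k[0].lower()]
    return (a if k[0].isupper() else -a, b if k[1]=="+" else -b, z)
def res(q):
    Rm=R.from_euler("z",q[3])*R.from_euler("y",-q[4]); 
    return np.concatenate([w*(proj(c,q[:3]+Rm.apply(pt(k,q)),m)-px) for c,m,k,px,w in obs])
s=least_squares(res,[568,-190,95,-.35,.45,32,15,25,8],loss="soft_l1")
cov=np.linalg.inv(s.jac.T@s.jac)
print(s.x,np.sqrt(np.diag(cov)));e=res(s.x).reshape(-1,2)
for o,x in zip(obs,e): print(o[0],o[2],x)
q=s.x;Rm=R.from_euler("z",q[3])*R.from_euler("y",-q[4]);print("ledge",q[:3]+Rm.apply((-43,0,0)),"top",q[:3]+Rm.apply((60,0,0)))
E
python3 fit.py
```

```text
[ 571.616 -191.929   95.224   -0.497    0.338   31.684   14.686   20.708
    7.355] [0.407 0.262 1.042 0.007 0.031 0.361 0.32  0.304 0.313]
wrist face [ 1.114 -0.342]
wrist ledge [-0.194  2.118]
wrist top [0.834 1.177]
wrist face [ 0.862 -0.655]
wrist ledge [-0.758  0.512]
wrist top [0.813 0.301]
scene face [-0.166 -0.176]
scene ledge [-0.575  0.732]
scene top [-0.539  0.529]
side face [-0.354 -0.154]
side ledge [0.901 0.307]
side top [-0.532 -0.266]
wrist w- [ 0.115 -0.359]
wrist w+ [ 0.359 -0.502]
wrist W+ [0.135 0.245]
wrist W- [0.241 0.015]
wrist q- [-0.321 -0.546]
wrist q+ [0.045 0.246]
wrist Q+ [0.19  0.329]
wrist Q- [ 0.491 -0.501]
wrist p- [-0.253 -0.194]
wrist p+ [-2.059  0.023]
wrist P- [-0.378  1.366]
wrist P+ [-1.385 -0.224]
wrist w- [0.024 0.506]
wrist w+ [-0.32  -0.051]
wrist W- [-0.157 -0.706]
wrist q- [ 0.458 -0.173]
wrist q+ [-0.581  0.083]
wrist Q+ [-0.406  0.225]
wrist Q- [-0.601 -0.217]
wrist p- [ 1.124 -0.477]
wrist p+ [0.699 1.208]
wrist P- [ 0.133 -0.516]
ledge [ 535.954 -172.598   80.957] top [ 621.376 -218.903  115.132]
```

Request:
step_arm:
  commands: "0.5 3 2 3 0 0 0.08;0.5 6 4 6 0 0 0.15;0.5 7 4.9 7 0 0 0.15;0.5 7 4.9 7 0 0 0.15;0.5 7 4.9 7 0 0 0.15"

```text
time_s: 14.77
eef_pos: [491.2, -148.9, 170.5]
ee_rot: [-0.0, 0.241, 0.97, 0.0]
force: [1.8, -0.8, 0.9]
grip_width: 0.503
grip_force: 0.0
```

```bash
python3 look.py 5
python3 - <<'E'
import pickle
from h import *
b=cv2.imread("pics/w5.png")
m=pickle.load(open("w5.pkl","rb"))["m"]
q=[571.6,-191.9,95.2,-.497,.338];Rm=R.from_euler("z",q[3])*R.from_euler("y",-q[4])
P=np.array([proj("wrist",q[:3]+Rm.apply(p),m) for p in [(-62,-45,0),(-62,45,0),(62,-45,0),(62,45,0)]])
x0,y0=np.floor(P.min(0)).astype(int)-5;x1,y1=np.ceil(P.max(0)).astype(int)+5
k=min(800/(x1-x0),600/(y1-y0));print(x0,y0,k,m["eye"])
cv2.imwrite("pics/r5.png",cv2.resize(b[y0:y1,x0:x1],None,fx=k,fy=k,interpolation=cv2.INTER_CUBIC))
E
```

```text
read_face [([319.6, 383.6], 0.82)]
ledge [([322.5, 318.1], 0.85)]
head_top_edge [([395.2, 74.0], 0.73)]
reader [([321.2, 311.9], 0.6)]
[322.47 376.23]
250 286 3.409090909090909 [ 426.57236758 -113.56206388  296.93016074]
```

View pics/r5.png

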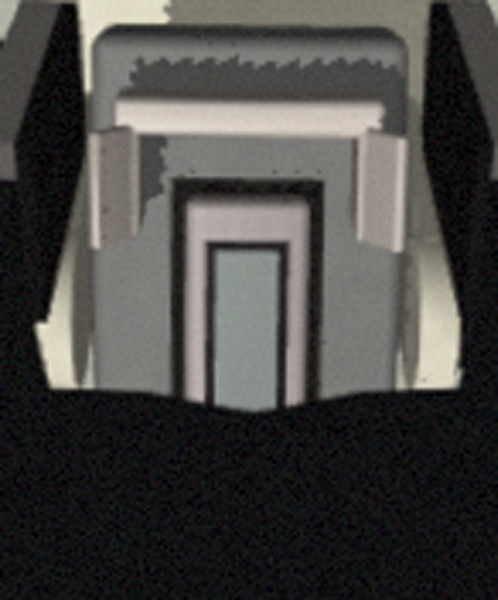

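```bash
python3 - <<'E'
s=open("fit.py").read()
s=s.replace('def pt(','''C=pickle.load(open("w5.pkl","rb"));k5=3.40909
for k,u,v in [("w-",173,180),("w+",323,180),("q-",207,241),("q+",288,241),("p-",187,197),("p+",309,197),("led14",249.5,135)]: add("wrist",C["m"],k,(250+u/k5,286+v/k5))
def pt(''',1).replace('    a,b,z={','    if k=="led14": return (-43,0,14)\n    a,b,z={')
open("fit.py","w").write(s)
E
python3 fit.py | grep -v -e scene -e side
```

```text
[ 571.433 -191.849   95.835   -0.496    0.334   31.47    14.669   20.578
    7.468] [0.361 0.235 0.846 0.006 0.021 0.306 0.261 0.269 0.268]
wrist face [ 1.048 -0.318]
wrist ledge [-0.257  2.075]
wrist top [0.789 1.24 ]
wrist face [ 0.923 -0.648]
wrist ledge [-0.677  0.441]
wrist top [0.85  0.359]
wrist w- [-0.145 -0.159]
wrist w+ [ 0.151 -0.293]
wrist W+ [0.122 0.106]
wrist W- [ 0.206 -0.12 ]
wrist q- [-0.688 -0.433]
wrist q+ [-0.016  0.483]
wrist Q+ [0.256 0.36 ]
wrist Q- [ 0.262 -0.59 ]
wrist p- [-0.44  -0.211]
wrist p+ [-2.171  0.026]
wrist P- [-0.537  1.495]
wrist P+ [-1.496 -0.084]
wrist w- [0.108 0.683]
wrist w+ [-0.179  0.119]
wrist W- [-0.031 -0.887]
wrist q- [ 0.406 -0.051]
wrist q+ [-0.298  0.249]
wrist Q+ [-0.117  0.176]
wrist Q- [-0.637 -0.305]
wrist p- [ 1.232 -0.535]
wrist p+ [0.888 1.153]
wrist P- [ 0.2   -0.396]
wrist w- [ 0.074 -0.744]
wrist w+ [ 0.054 -0.365]
wrist q- [ 0.543 -0.479]
wrist q+ [-0.424 -0.283]
wrist p- [-0.494  0.074]
wrist p+ [0.532 0.391]
wrist led14 [-0.254  0.142]
ledge [ 535.711 -172.503   81.741] top [ 621.279 -218.843  115.501]
```

Request:
step_arm:
  commands: "0.5 1.2 4 0 0 0 -0.07;0.5 2.4 8 0 0 0 -0.14;0.5 3.6 12 0 0 0 -0.21;0.5 4.8 16 0 0 0 -0.28;0.5 6 20 0 0 0 -0.35;0.5 7.2 24 2 0 0 -0.407;0.5 7.6 25.5 5 0 0 -0.407;0.5 7.6 25.5 7.5 0 0 -0.407;0.5 7.6 25.5 7.5 0 0 -0.407;0.5 7.6 25.5 10 0 0 -0.407;0.5 7.6 25.5 12.5 0 0 -0.407;0.5 7.6 25.5 13.5 0 0 -0.407;0.5 7.6 25.5 13.5 0 0 -0.407"

```text
time_s: 16.1
eef_pos: [543.8, 110.0, 34.6]
ee_rot: [-0.001, 0.042, 0.999, -0.0]
force: [0.3, -0.5, 0.6]
grip_width: 0.503
grip_force: 0.0
```

Request:
step_arm:
  commands: "0 0 0 0 0 0 0;0 0 0 0 0 0 0;0 0 0 0 0 0 0;0 0 0 0 0 0 0;0 0 0 0 0 0 0;0 0 0 0 0 0 0"
  newtons: 40

```text
time_s: 16.6
eef_pos: [545.2, 110.7, 37.0]
ee_rot: [0.002, 0.041, 0.999, -0.0]
force: [0.1, -0.3, 6.6]
grip_width: 0.128
grip_force: 43.5
```

Request:
step_arm:
  commands: "0 0 0 -0.5 0 0 0;0 0 0 -2 0 0 0;0 0 0 -5 0 0 0;0 0 0 -8 0 0 0;0 0 0 -11 0 0 0;0 0 -2 -14 0 0 0;0 -0.5 -5 -16 0 0 0.06;0 -1 -8 -16 0 0 0.12;0 -1.5 -11.5 -16 0 0 0.18;0 -2 -15 -16 0 0 0.24;0 -2.5 -18.5 -16 0 0 0.3;0 -3 -22 -16 0 0 0.36;0 -3.5 -25.5 -16 0 0 0.41;0 -3.9 -28 -16 0 0 0.41;0 -3.9 -29 -16 0 0 0.41;0 -3.9 -29 -16 0 0 0.41;0 -3.9 -29 -16 0 0 0.41"

```text
time_s: 18.02
eef_pos: [558.8, -180.8, 195.5]
ee_rot: [-0.0, 0.244, 0.97, 0.0]
force: [0.1, 0.8, -1.8]
grip_width: 0.131
grip_force: 42.4
```

```bash
cat > plan.py <<'E'
from h import *
np.set_printoptions(precision=3,suppress=True)
F=np.array([571.4,-191.8,95.8]);YAW,SL=-.496,.334
RF=R.from_euler("z",YAW)*R.from_euler("y",-SL)
FLIP=R.from_matrix(np.array([[-1,0,0],[0,1,0],[0,0,-1.]])) # tool axes in carrier axes
BT=np.array([1.,0,3.])  # bar middle in the tool frame
def pose(foot,dt): # foot in face coords, extra tilt
    Rc=RF*R.from_euler("y",-dt)      # carrier axes
    bar=F+RF.apply(foot)+Rc.apply((42,0,30)); Rt=Rc*FLIP
    return bar-Rt.apply(BT),Rt
def delta(p,Rt,p0,R0): return np.round(R0.inv().apply(p-p0)/10,2),np.round((R0.inv()*Rt).as_rotvec(),3)
def incar(p0,R0): # present foot & bar in face coords
    b=p0+R0.apply(BT);f=b+(R0*FLIP.inv()).apply((-42,0,-30));g=RF.inv()
    return g.apply(b-F),g.apply(f-F),(g*R0*FLIP.inv()).as_rotvec()
E
python3 - <<'E'
from plan import *
p0,R0=tool();print(p0,sense()["grip_width"],incar(p0,R0))
for foot,dt in [((-38,0,45),.15),((-40,0,15),.15),((-40,0,7),.15)]:
    p,Rt=pose(foot,dt);print(foot,p,*delta(p,Rt,p0,R0))
E
```

```text
[ 558.777 -180.809  195.47 ] 0.13094314712286328 (array([15.315,  3.657, 97.011]), array([-34.208,   3.539,  82.469]), array([0.001, 0.335, 0.003]))
(-38, 0, 45) [ 546.821 -178.5    175.074] [ 1.16 -0.36  2.04] [ 0.001 -0.485  0.003]
(-40, 0, 15) [ 553.809 -182.281  146.077] [ 0.36 -0.37  4.94] [ 0.001 -0.485  0.003]
(-40, 0, 7) [ 556.115 -183.529  138.519] [ 0.1  -0.37  5.7 ] [ 0.001 -0.485  0.003]
```

Request:
step_arm:
  commands: "0 1.2 -0.36 0.5 0 -0.12 0;0 1.2 -0.36 1 0 -0.24 0;0 1.2 -0.36 1.5 0 -0.36 0;0 1.2 -0.36 2 0 -0.485 0;0 0.9 -0.37 3 0 -0.485 0;0 0.6 -0.37 4 0 -0.485 0;0 0.6 -0.37 4 0 -0.485 0;0 0.6 -0.37 4 0 -0.485 0"

```text
time_s: 18.68
eef_pos: [552.5, -181.3, 155.4]
ee_rot: [0.232, 0.236, 0.942, -0.058]
force: [-0.5, 0.6, -0.7]
grip_width: 0.129
grip_force: 42.4
```

Run:
```python
from plan import *
p0,R0=tool();print(p0,incar(p0,R0))
m=camera_model("wrist");im=capture("wrist")
f=incar(p0,R0)[1]
for n,p,cc in [("foot",RF.apply(f)+F,(255,0,0)),("ledgeL",F+RF.apply((-43,-20,14)),(0,255,0)),("ledgeR",F+RF.apply((-43,20,14)),(0,255,0))]:
    u=proj("wrist",p,m);print(n,u);cv2.circle(im,tuple(int(round(v)) for v in u),2,cc,-1)
im=im[130:390,150:500];save("h1.png",cv2.resize(im,None,fx=2.25,fy=2.25,interpolation=cv2.INTER_CUBIC))
```

```text
[ 552.461 -181.259  155.381] (array([-1.484,  0.26 , 60.278]), array([-38.527,   0.17 ,  24.337]), array([ 0.002, -0.15 ,  0.004]))
foot [322.219 196.763]
ledgeL [278.485 180.22 ]
ledgeR [365.478 180.522]
```

View pics/h1.png

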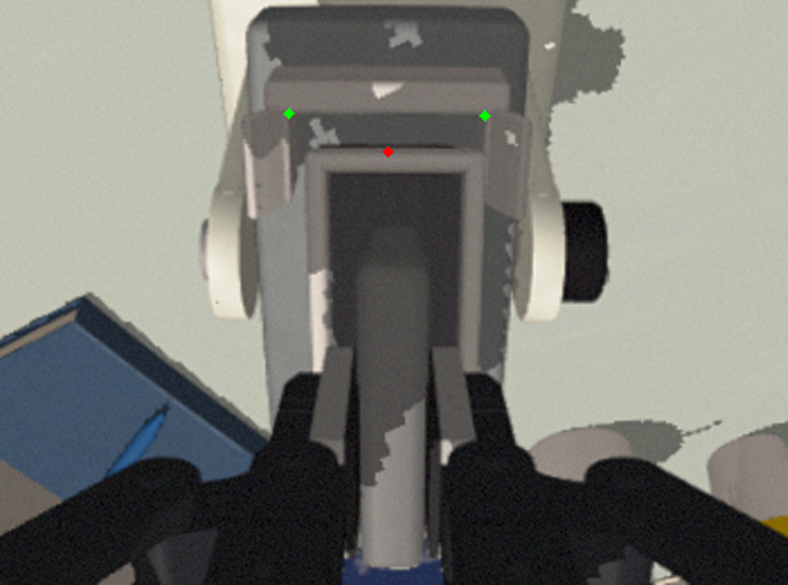

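Run:
```python
from plan import *
p0,R0=tool()
for foot,dt in [((-39,-1,12),.15),((-40,-1,6),.15),((-46,-1,6),.15)]:
    p,Rt=pose(foot,dt);print(foot,p,*delta(p,Rt,p0,R0))
```

```text
(-39, -1, 12) [ 555.029 -184.078  143.57 ] [ 0.28 -0.11  1.24] [0.002 0.001 0.003]
(-40, -1, 6) [ 555.928 -184.565  137.574] [ 0.47 -0.11  1.82] [0.002 0.001 0.003]
(-46, -1, 6) [ 550.942 -181.867  135.607] [ 1.06 -0.1   1.73] [0.002 0.001 0.003]
```

Request:
step_arm:
  commands: "0 0.15 -0.1 0.5 0 0 0;0 0.28 -0.1 1.2 0 0 0;0 0.4 -0.1 1.6 0 0 0;0 0.47 -0.1 1.8 0 0 0;0 0.55 -0.1 1.8 0 0 0;0 0.65 -0.1 1.8 0 0 0;0 0.75 -0.1 1.8 0 0 0;0 0.75 -0.1 1.8 0 0 0"

```text
time_s: 19.4
eef_pos: [554.1, -184.4, 137.1]
ee_rot: [0.235, 0.237, 0.941, -0.059]
force: [6.6, -2.8, -2.5]
grip_width: 0.132
grip_force: 41.7
```

```bash
cat > st.py <<'E'
from plan import *
s=sense();p0,R0=tool();print(s["time_s"],p0,"tool-force",R0.inv().apply(s["force"]),"face-force",RF.inv().apply(s["force"]),s["grip_width"]);print(*incar(p0,R0))
E
python3 st.py
```

```text
19.4 [ 554.145 -184.358  137.12 ] tool-force [-5.134  0.653  5.556] face-force [ 5.931  0.673 -4.693] 0.13165345772937914
[-4.661 -1.665 42.054] [-41.506  -1.728   5.909] [ 0.001 -0.156  0.003]
```

```bash
sed -i 's/BT=np.array(\[1.,0,3.\])/BT=np.array([2.5,0,3.])/' plan.py
python3 - <<'E'
from plan import *
p0,R0=tool()
for foot,dt in [((-42.8,-1,6),.15),((-42.8,-1,4),.1),((-42.8,-1,2.5),.05),((-42.8,-1,2),0.0)]:
    p,Rt=pose(foot,dt);print(foot,p,*delta(p,Rt,p0,R0))
E
```

```text
(-42.8, -1, 6) [ 554.769 -183.938  137.354] [-0.04  0.07 -0.  ] [0.001 0.006 0.002]
(-42.8, -1, 4) [ 557.513 -185.423  134.201] [-0.17  0.07  0.42] [0.001 0.056 0.002]
(-42.8, -1, 2.5) [ 560.055 -186.798  131.399] [-0.29  0.06  0.8 ] [0.001 0.106 0.002]
(-42.8, -1, 2) [ 562.245 -187.983  129.423] [-0.42  0.06  1.1 ] [0.001 0.156 0.003]
```

Request:
step_arm:
  commands: "0 -0.06 0.05 0 0 0 0;0 -0.12 0.05 0.2 0 0.025 0;0 -0.2 0.05 0.4 0 0.05 0;0 -0.27 0.05 0.6 0 0.08 0;0 -0.34 0.05 0.8 0 0.106 0;0 -0.41 0.05 0.95 0 0.13 0;0 -0.47 0.05 1.1 0 0.155 0;0 -0.47 0.05 1.1 0 0.155 0;0 -0.47 0.05 1.1 0 0.155 0"

```text
time_s: 20.15
eef_pos: [562.0, -187.9, 129.2]
ee_rot: [0.161, 0.24, 0.956, -0.04]
force: [1.4, -0.8, 3.4]
grip_width: 0.127
grip_force: 42.9
```

```bash
python3 st.py
```

```text
20.15 [ 561.968 -187.885  129.2  ] tool-force [-2.584 -0.021 -2.67 ] face-force [ 2.588 -0.016  2.667] 0.12725827593470818
[-1.152 -1.051 31.888] [-43.19   -1.156   1.94 ] [0.001 0.001 0.003]
```

Request:
step_arm:
  commands: "0 0 0 0.1 0 0 0;0 0 0 0.2 0 0 0;0 0 0 0.3 0 0 0;0 0 0 0.3 0 0 0"

```text
time_s: 20.48
eef_pos: [562.6, -187.7, 127.6]
ee_rot: [0.161, 0.24, 0.956, -0.04]
force: [-8.4, 5.9, 19.7]
grip_width: 0.127
grip_force: 45.6
```

```bash
python3 st.py; python3 -c "
from h import *;print(sense()['wrist_torque'])"
```

```text
20.4833 [ 562.636 -187.742  127.586] tool-force [  3.159   1.279 -21.976] face-force [-3.136  1.239 21.982] 0.12677581593463427
[-1.19  -0.607 30.192] [-43.228  -0.717   0.246] [0.001 0.001 0.004]
[0.28157443 0.40287098 0.04844596]
```

Request:
step_arm:
  commands: "0 0 0 -0.05 0 0.005 0;0 0 0 -0.12 0 0.015 0;0 0 0 -0.12 0 0.02 0;0 0 0 -0.12 0 0.02 0"

```text
time_s: 20.82
eef_pos: [562.6, -187.9, 128.1]
ee_rot: [0.151, 0.241, 0.958, -0.038]
force: [-1.6, 2.0, 11.4]
grip_width: 0.126
grip_force: 44.1
```

```bash
cat >> st.py <<'E'
print("torque face axes",RF.inv().apply(s["wrist_torque"]))
E
python3 st.py
```

```text
20.8167 [ 562.648 -187.943  128.091] tool-force [ -1.311   1.032 -11.591] face-force [ 1.549  1.023 11.563] 0.126254763554456
[-0.982 -0.778 30.684] [-43.596  -0.881   1.563] [0.001 0.021 0.003]
torque face axes [ 0.125 -0.4    0.033]
```

Request:
step_arm:
  commands: "0 0 0 0.02 0 -0.005 0;0 0 0 0.04 0 -0.01 0;0 0 0 0.04 0 -0.01 0;0 0 0 0.04 0 -0.01 0"

```text
time_s: 21.15
eef_pos: [562.6, -187.8, 127.7]
ee_rot: [0.156, 0.241, 0.957, -0.039]
force: [-2.4, 3.6, 11.3]
grip_width: 0.126
grip_force: 44.3
```

```bash
python3 st.py
```

```text
21.15 [ 562.578 -187.832  127.732] tool-force [  0.004   2.033 -11.872] face-force [ 0.118  2.018 11.873] 0.12634715362962023
[-1.178 -0.713 30.357] [-43.501  -0.815   0.814] [0.001 0.011 0.003]
torque face axes [ 0.107 -0.175  0.046]
```

Request:
step_arm:
  commands: "0 0 0.02 0.02 0 -0.004 0;0 0 0.02 0.03 0 -0.004 0;0 0 0.02 0.03 0 -0.004 0"

```text
time_s: 21.4
eef_pos: [562.6, -187.8, 127.6]
ee_rot: [0.158, 0.24, 0.957, -0.04]
force: [-5.6, 3.3, 14.5]
grip_width: 0.128
grip_force: 44.8
```

```bash
python3 st.py
python3 - <<'E'
from h import *
a=capture("side");b=capture("scene");w=capture("wrist")
for c in("scene","side"): print(c,[ (d["xy"],d["score"]) for d in spot_point(c,"head_top_edge")[:1]])
pics=[a[130:250,170:330],b[140:260,300:460],w[120:360,160:480]]
pics=[cv2.resize(p,(400,300),interpolation=cv2.INTER_CUBIC) for p in pics]
pics.append(cv2.resize(a[230:330,260:400],(400,300)))
save("f.png",np.vstack([np.hstack(pics[:2]),np.hstack(pics[2:])]))
E
```

```text
21.4 [ 562.604 -187.757  127.633] tool-force [  1.538   0.267 -15.871] face-force [-1.427  0.245 15.882] 0.12783518188855897
[-1.212 -0.636 30.259] [-43.423  -0.747   0.556] [0.001 0.007 0.003]
torque face axes [-0.115  0.073 -0.019]
scene [([368.2, 184.6], 0.72)]
side [([229.4, 185.8], 0.72)]
```

View pics/f.png

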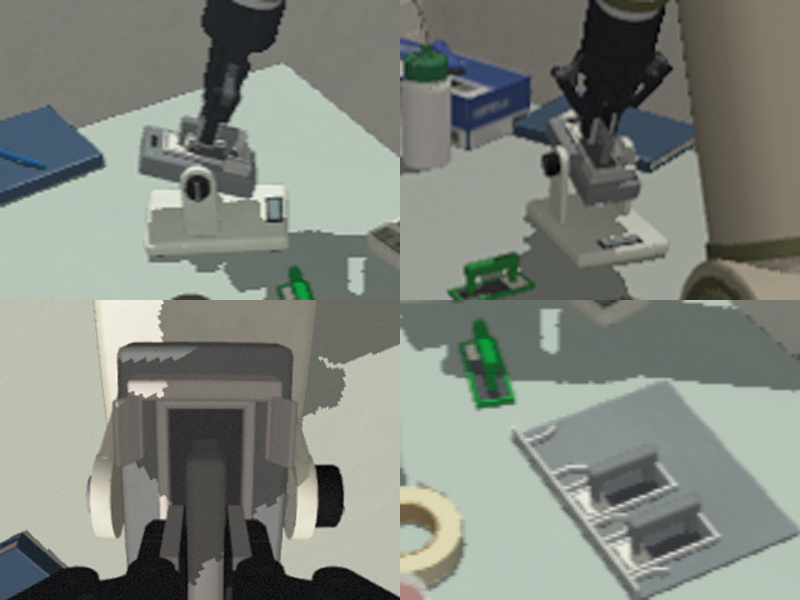

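Request:
step_arm:
  commands: "0 0.04 0 -0.03 0 0 0;0 0.08 0 -0.03 0 0 0;0 0.08 0 -0.03 0 0 0;0 0.08 0 -0.03 0 0 0;0 0.08 0 -0.03 0 0 0"

```text
time_s: 22.07
eef_pos: [562.5, -187.8, 127.7]
ee_rot: [0.159, 0.241, 0.957, -0.04]
force: [0.8, 0.5, 10.3]
grip_width: 0.129
grip_force: 43.9
```

```bash
python3 st.py
```

```text
22.0667 [ 562.475 -187.811  127.718] tool-force [-3.783  0.774 -9.564] face-force [3.829 0.776 9.545] 0.12947116656406985
[-1.261 -0.744 30.363] [-43.414  -0.846   0.579] [0.001 0.005 0.003]
torque face axes [ 0.008 -0.7    0.036]
```

Request:
step_arm:
  commands: "0 0.01 0 0.02 0 -0.003 0;0 0.01 0 0.03 0 -0.006 0;0 0.01 0 0.03 0 -0.006 0;0 0.01 0 0.03 0 -0.006 0;0 0.01 0 0.03 0 -0.006 0;0 0.01 0 0.03 0 -0.006 0"

```text
time_s: 22.57
eef_pos: [562.5, -187.8, 127.7]
ee_rot: [0.162, 0.24, 0.956, -0.041]
force: [0.4, 0.7, 11.5]
grip_width: 0.13
grip_force: 44.2
```

```bash
python3 st.py
```

```text
22.5667 [ 562.513 -187.75   127.666] tool-force [ -3.822   0.825 -10.863] face-force [ 3.809  0.827 10.868] 0.13044080964517932
[-1.255 -0.673 30.297] [-43.225  -0.78    0.255] [ 0.001 -0.001  0.003]
torque face axes [-0.028 -0.494  0.052]
```

```bash
python3 -c "
from rig import *
print(finish_job())"
```

```text
the job is handed in; nothing more can be done
None
```

Job handed in at 22.6 s. All three carriers were slid against the fence in a square row. Carrier 1 is held on the reader's ledge, pressed with about 11 N; from the forces and height, it lies flush with the plate in. No verdict came back.

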